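# Slide the candle tray past the spring stop of a pick lane

## Robot

A 6-joint arm with a two-finger parallel gripper is mounted at the origin on the work surface. World frame = base frame: x ahead of the robot, y to its left, z up, the work surface at z = 0. Lengths are in m, angles in rad, forces in N, time in s.
With the tool pointing down it reaches from about 0.375 to 0.975 m from the base axis. Payload 3.8 kg.
Tool frame: the origin (TCP) lies on the front face of the gripper's body, between the roots of the fingers; the fingertips stand 73 mm ahead of it and the grasp point (between the pads) lies 54 mm ahead of it; x points along the fingers, y is the direction in which the jaws open and shut, and the axes are right-handed (so a half turn about x gives the same grasp; the last joint's range is limited). The gripper opens to 85 mm and grips with 20 to 120 N. Pads are 22 mm wide; open, the fingers measure 114 mm over their backs; the gripper's body (76 mm by 85 mm) begins 54 mm behind the grasp point. The pads swing forward as they close: fully open they stand 13 mm farther back than shut.
Start: joints at [-1.35, 0.264, 1.604, -0, 1.274, -0.037], TCP at [0.172, -0.653, 0.304] pointing down, gripper open.
Joint ranges: [-2.63, 2.63], [-0.94, 2.18], [0.31, 2.57], [-1.31, 4.45], [0, 2.66], [-2.55, 2.55]. Speed limits (rad/s): [2.57, 2.57, 3.14, 3.14, 3.14, 3.14].

## Interface

Orientations are given as a rotation vector (axis times angle).
In Python, from workcell import telemetry, camera, camera_model, job gives the robot as it stands.
- The arm moves only by the tool play_rows, never from a script. Its argument "deltas" is a list of rows, each a list of 7 numbers: the turn, a rotation vector about the tool's x, y, z in rad, then the shift along the tool's x, y, z in m, then the finger opening in m, from 0 to 0.0854. A call has 1 to 8 rows; each row is the pose to reach, as a shift and turn from the pose commanded when the call began, along the tool's axes at that moment; what a row does not reach only later rows make up. A row lasts 1/12 s, in which the tool goes at most 41.7 mm and 7.16 degrees, less where a joint would pass 70% of its speed; a pose out of reach is approached as far as the arm can. A call with a gripper value outside its range is refused whole. The fingers move at their own pace and stop on an object; the grip force is fixed at half the most. Time passes only in rows, so rows that repeat a pose let the fingers close. It gives the time, the measured TCP pose, the force and the opening at its end, in the units of the state.
- telemetry.get_state(): the state, without advancing time (a new reading comes with each control period).
- camera(name): name is "scene" or "top" or "wrist"; returns the picture (400x640x3 uint8, red, green, blue); there is no depth.
- camera_model(name): a dict with "fx", "fy", "cx", "cy" (pixels), "world_from_camera" (4x4, takes a point from camera to world coordinates). Camera axes: x right, y down, z forward; pixel columns grow to the right and rows downward; lengths in m; the calibration is good to about 2 mm. A picture is of the moment at which its call begins: read the wrist's pose just before it. camera_model takes no time and is no camera call; for the wrist camera it gives the pose at the moment of the call.
- job.hand_in(): hands the job in, once; it reports no verdict.
The state is a dict: "t": time; "q": joint angles; "dq": joint speeds; "joint_torque": joint torques, N m; "eef_pos": TCP position; "tcp_rot": TCP orientation; "wrist_force": force on the tool from outside, world axes, zero at the start; "ft_torque": the same for the moment, N m; "gripper_width": opening from 0.0 (shut) to 1.0 (fully open).
Only numpy, scipy, OpenCV 4.12 (cv2) and the standard library are available. Lean on these libraries where they do the work, as an engineer would, in place of code of your own. Each camera call takes 0.05 s, during which the arm holds its last target.

## Task

The wooden candle tray stands in the metal lane, held back by two spring stop pins. With the fingertips press the long dark release bar down behind the tray and, keeping the bar down, push the tray along the lane until it is completely past the pins; then let the bar go so that the pins spring up behind the tray. Do not lift the tray, leave the mug, jar, bottle and big candle alone, and finish clear of everything.

Things in the scene. Friction and masses are not known exactly. Their poses are not given: they have to be found in the camera images.
- lane: Fixed metal channel, 370 mm long (x -175 to +195), 172 mm wide. Origin on the bench under its middle line; own +x = the way the tray is to be pushed, z up. Lane floor 30 mm above the bench, 54 mm wide trough along the middle for the bar. Side walls 42 mm high, inner faces y = +-74 mm, lips over the tray's flanges. End wall 50 mm high at x = +185 mm; entry stops 8 mm above the floor at x = -170.
- stop (a joint): How far the bar and its stop pins are pressed down, m: 0 = up, 0.014 = fully down (hard stop). Moves straight down against a spring, 3.4 N at the start to 7.3 N at the bottom, and springs up when let go.
- bar: Flat dark steel release bar on the lane's middle line, 255 mm long (lane x = -160 to +95 mm), 50 mm wide, 12 mm thick. Origin at the centre of its top face, which is 46 mm above the bench when up, 32 mm fully down. Press it anywhere along its top; fingertips can slide along it and pass between the two pins, which move with it.
- pins (a point): Fixed point 30 mm above the bench (lane floor) midway between the two upright stop pins, at lane x = +60 mm. The pins are 10 mm thick, at lane y = +-36 mm (62 mm clear between them); their tops are 12 mm above the lane floor with the bar up, 2 mm below it with the bar fully down.
- tray: Loose wooden tray with six small candles fixed in it, 90 mm long (x), 120 mm wide (144 over its flanges), walls 46 mm and candles 51 mm high; about 0.4 to 0.75 kg. Origin: centre of its underside, +x as the lane's. Between its two runners is a 58 mm wide, 21 mm high tunnel over the bar. Starts 10 to 45 mm short of the pins. Past the pins when its origin is beyond lane x = +110 mm; stopped by the end wall at +140.
- tray_rear (a point): Middle of the tray's rear wall outer face, 36 mm above the tray's underside (66 mm above the bench), tray x = -45 mm. The wall is solid 22 to 46 mm above the underside: fingertips standing on the pressed bar behind it push it here.
- mug: Bystander: white mug, 80 mm wide, 92 mm high, origin under its centre.
- jar: Bystander: amber jar, 76 mm wide, 85 mm high, origin under its centre.
- vial: Bystander: clear glass bottle, 48 mm wide, 135 mm high, origin under its centre.
- candle: Bystander: cream pillar candle, 64 mm wide, 75 mm high, origin under its centre.

How it is judged:
On the way, in this order (a step that is already met when the one before it is completed fails the run):
1. the release bar is pressed down while the tray is still short of the pins (value of joint stop above 0.011 m and x of tray in the frame of lane below 0.013 m), for 0.05 s.
2. the fingers hold the bar down as the front of the tray crosses the pins (value of joint stop above 0.011 m and contact force between the fingers and bar above 0.3 N and x of tray in the frame of lane between 0.02 and 0.07 m), for 0.05 s.
3. the fingers still hold the bar down as the rear of the tray comes to the pins (value of joint stop above 0.011 m and contact force between the fingers and bar above 0.3 N and x of tray in the frame of lane above 0.085 m), for 0.05 s.
At the end, for the whole second after the job is handed in: The tray stands at rest on the lane floor, wholly past the pins (its origin more than 108 mm along the lane), the release bar is up again (within 3 mm), and the bystanders stand upright within 30 mm of where they were (x of tray in the frame of lane above 0.108 m and value of joint stop below 0.003 m and height (world z) of tray below 0.034 m and linear speed of tray below 0.02 m/s and distance of each of mug, jar, vial, candle from where it was at the start of the episode below 0.03 m and angle between each of mug, jar, vial, candle's own z axis and vertical below 0.3 rad); the robot touches nothing.
It fails at once if the tray is lifted off the lane floor (more than 8 mm) (height (world z) of tray above 0.038 m).
It fails at once if a bystander is lifted, knocked over or moved more than 30 mm (distance of any of mug, jar, vial, candle from where it was at the start of the episode above 0.03 m or angle between any of mug, jar, vial, candle's own z axis and vertical above 0.3 rad).
It also fails if it takes over 38 s, if anything falls off the work surface, if the arm or the gripper's body presses on something with over 40 N, if the wrist force passes 120 N, or if a joint passes its speed limit or range.

## Working session

There is one attempt and no reset: what is moved stays moved. The work goes in short steps, Python scripts to look and compute and a tool call to move; the robot and the scene stay as the last step left them, time stands still between calls to the robot, and variables do not carry over. Pictures are saved under pics/ and viewed, and the job is handed in when it is done.

Besides the shell and the picture viewer there is one more tool, called after "Request:" as name([rows], argument=value, ...), one row to a line, values as JSON. play_rows: Moves the arm, as the interface text tells. Its arguments: {"type":"object","properties":{"deltas":{"type":"array"}},"required":["deltas"]}

```bash
mkdir -p pics; python3 - <<'E'
from workcell import telemetry, camera, camera_model
import cv2,numpy as np
print(telemetry.get_state())
for n in("scene","top"):
    im=camera(n);cv2.imwrite(f"pics/{n}0.png",im[:,:,::-1]);m=camera_model(n);print(n,m["fx"],m["fy"],m["cx"],m["cy"]);print(np.round(m["world_from_camera"],4))
E
```

```text
{'t': 0.0, 'q': array([-1.34991444e+00,  2.64731413e-01,  1.60535223e+00, -1.14117766e-05,
        1.27371200e+00, -3.69385735e-02]), 'dq': array([-1.26059229e-03,  1.46777491e-04,  5.24440306e-04,  1.04834168e-03,
       -1.04466062e-03, -5.37452664e-05]), 'joint_torque': array([ 1.55749316e-03, -5.15105295e+01, -3.67315400e+01, -6.16745865e-05,
        1.28208796e-02, -3.13391659e-06]), 'eef_pos': array([ 0.17195377, -0.65214743,  0.30258826]), 'tcp_rot': array([ 2.08469553,  0.27257467, -2.08514373]), 'wrist_force': array([-0.47734427, -0.22576157, -0.68954332]), 'ft_torque': array([-0.02887756,  0.03637095, -0.02389609]), 'gripper_width': 0.9972286466182311}
scene 457.6808870980703 457.6808870980703 323.1835960054483 190.12381130201288
[[ 8.966e-01  3.227e-01 -3.032e-01  8.884e-01]
 [ 4.428e-01 -6.548e-01  6.125e-01 -5.394e-01]
 [-8.000e-04 -6.834e-01 -7.300e-01  7.418e-01]
 [ 0.000e+00  0.000e+00  0.000e+00  1.000e+00]]
top 412.425157359698 412.425157359698 322.01986147861754 201.64439935966604
[[-0.0101 -0.9961  0.088   0.4786]
 [-0.9999  0.0109  0.0085  0.0378]
 [-0.0094 -0.0879 -0.9961  1.1086]
 [ 0.      0.      0.      1.    ]]
```

View pics/scene0.png

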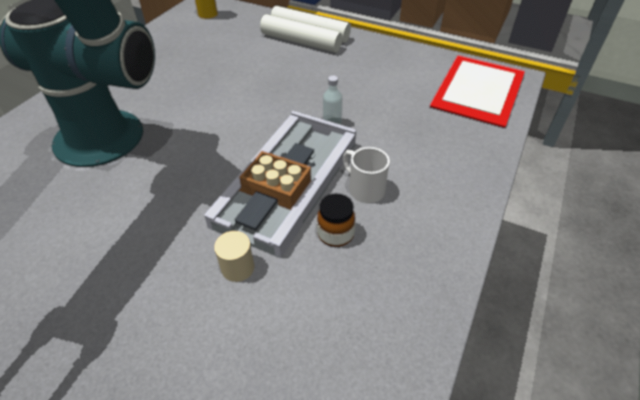

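View pics/top0.png

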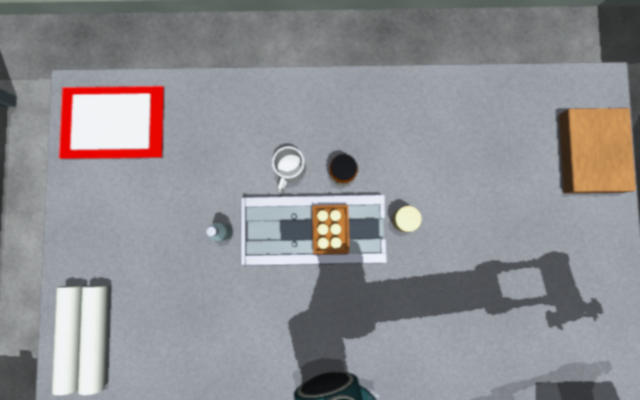

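The top view shows the lane at u 242–386 and v 195–263. The tray is near (330,229), the pins at u≈294, and the candle at (407,218) behind the entry. The push direction is image left, about world +y. I'll zoom in for precise values.

```bash
cat > h.py <<'E'
import numpy as np
from workcell import camera_model
def ray(n,u,v,z,m=None):
    m=m or camera_model(n);T=np.array(m["world_from_camera"])
    d=T[:3,:3]@np.array([(u-m["cx"])/m["fx"],(v-m["cy"])/m["fy"],1]);o=T[:3,3]
    return o+d*(z-o[2])/d[2]
E
python3 - <<'E'
import cv2
a=cv2.imread("pics/top0.png")[180:280,195:435];cv2.imwrite("pics/topz.png",cv2.resize(a,None,fx=3.3,fy=3.3,interpolation=cv2.INTER_CUBIC))
a=cv2.imread("pics/scene0.png")[100:290,190:400];cv2.imwrite("pics/scz.png",cv2.resize(a,None,fx=3,fy=3,interpolation=cv2.INTER_CUBIC))
E
```

```text
(no output)
```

View pics/topz.png

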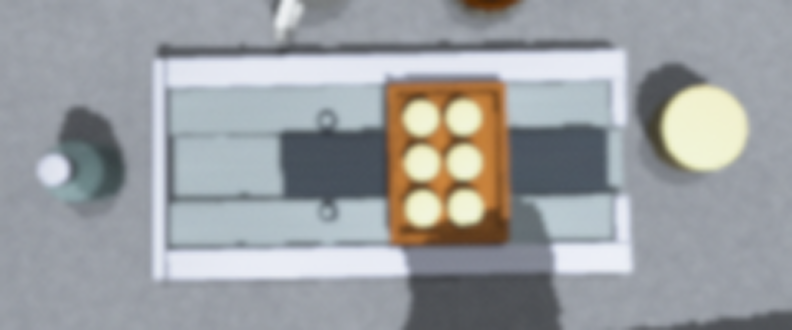

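View pics/scz.png

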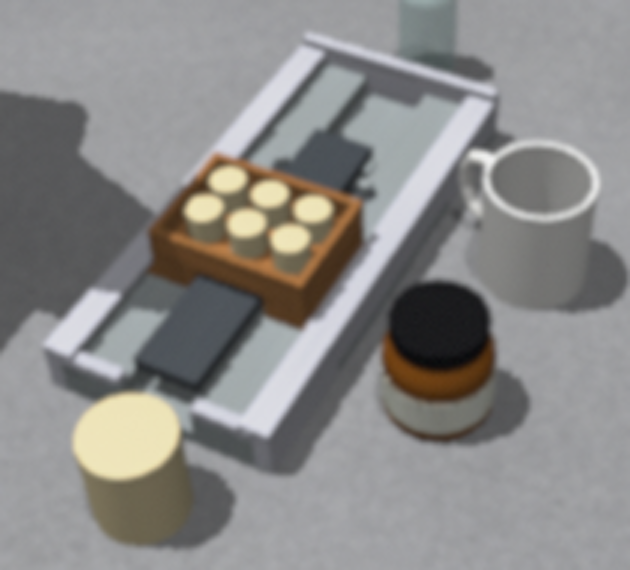

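```bash
python3 - <<'E'
from h import *
P=lambda x,y,z:ray("top",195+(x-1)/3.3,180+(y-1)/3.3,z)
a=[P(282,131,.046),P(285,197,.046),P(607,128,.046),P(607,194,.046)]
pins=[P(326,120,.042),P(328,212,.042)]
tr=[P(387,82,.076),P(392,245,.076),P(504,82,.076),P(509,243,.076)]
for n,q in(("bar",a),("pins",pins),("tray",tr)):
    print(n);print(np.round(q,4))
f=(a[0]+a[1])/2;r=(a[2]+a[3])/2;d=f-r;L=np.linalg.norm(d);d/=L
print(L,d,np.degrees(np.arctan2(d[1],d[0])))
C=r+d*.160 ;C2=f-d*.095
C=(C+C2)/2
# direction from other features
print("lane",C,"walls")
for n,z in (("wall72",.072),):
    w=[P(155,58,z),P(155,279,z),P(627,48,z),P(632,270,z)]
    print(np.round(w,4)); 
    for i,j in((2,0),(3,1)):
        e=w[i]-w[j];print(np.degrees(np.arctan2(-e[1],-e[0])),np.linalg.norm(e))
p=np.array([-d[1],d[0],0])
for n,q in(("pins",pins),("tray",tr)):
    for k in q: print(n,(k-C)@d,(k-C)@p)
print("candle",P(704,128,.075),P(55,171,.135))
print("mug/jar",ray("top",288,160,.08),ray("top",343,167,.085))
E
```

```text
bar
[[ 0.5277  0.1554  0.046 ]
 [ 0.4763  0.1531  0.046 ]
 [ 0.5273 -0.0984  0.046 ]
 [ 0.4761 -0.0972  0.046 ]]
pins
[[0.5361 0.1212 0.042 ]
 [0.4643 0.12   0.042 ]]
tray
[[ 0.5628  0.072   0.076 ]
 [ 0.4395  0.0692  0.076 ]
 [ 0.5618 -0.017   0.076 ]
 [ 0.4401 -0.0189  0.076 ]]
0.2520398700107412 [0.00104604 0.99999945 0.        ] 89.94006655485487
lane [0.50187089 0.06071128 0.046     ] walls
[[ 0.5835  0.2499  0.072 ]
 [ 0.4156  0.2487  0.072 ]
 [ 0.5872 -0.1117  0.072 ]
 [ 0.4189 -0.1115  0.072 ]]
90.5859133596454 0.36159572915853966
90.52472123808936 0.3602285608200705
pins 0.060559308758667676 -0.03418924342886283
pins 0.05921074618692405 0.03766491068508191
tray 0.01133680985558578 -0.06087183422950928
tray 0.008419666515747541 0.06237127694189903
tray -0.07769559269445495 -0.059998101253593825
tray -0.07969977594130366 0.061641814659396076
candle [ 0.52523477 -0.16810955  0.075     ] [0.49664745 0.30811559 0.135     ]
mug/jar [0.67607898 0.13157132 0.08      ] [ 0.65568521 -0.00693972  0.085     ]
```

```bash
python3 - <<'E'
from h import *
from workcell import telemetry
from scipy.spatial.transform import Rotation as R
s=telemetry.get_state();r=R.from_rotvec(s["tcp_rot"]);M=r.as_matrix();print(np.round(M,4))
for ty in([1,0,0],[-1,0,0],[0,1,0],[0,-1,0]):
    tx=np.array([0,0,-1.]);T=np.c_[tx,ty,np.cross(tx,ty)]
    print(ty,(r.inv()*R.from_matrix(T)).as_rotvec())
print(M.T@(np.array([.501,-.055,.24])-[.172,-.653,.304]))
E
```

```text
[[-5.000e-04  2.549e-01 -9.670e-01]
 [ 2.100e-03 -9.670e-01 -2.549e-01]
 [-1.000e+00 -2.100e-03 -1.000e-04]]
[1, 0, 0] [-1.31300561 -0.00146464  0.00176874]
[-1, 0, 0] [1.82858573e+00 1.89799519e-03 1.57167590e-03]
[0, 1, 0] [-2.88380095e+00 -3.09056734e-03  2.90664941e-04]
[0, -1, 0] [2.57790085e-01 2.00466921e-04 2.13151444e-03]
[ 0.06508995 -0.4942251  -0.47058033]
```

Request:
play_rows([
  [-0.08,0,0,0,-0.028,-0.027,0],
  [-0.16,0,0,0,-0.056,-0.054,0],
  [-0.24,0,0,0,-0.084,-0.081,0],
  [-0.32,0,0,0,-0.112,-0.108,0],
  [-0.4,0,0,0,-0.14,-0.135,0],
  [-0.48,0,0,0,-0.168,-0.162,0],
  [-0.56,0,0,0,-0.196,-0.189,0],
  [-0.64,0,0,0,-0.224,-0.216,0],
])

```text
t: 0.77
eef_pos: [0.3241, -0.3791, 0.3034]
tcp_rot: [1.683, 0.815, -1.683]
wrist_force: [0.2, 0.7, 0.1]
gripper_width: 0.002
```

```bash
cat > st.py <<'E'
from h import *
from workcell import telemetry
from scipy.spatial.transform import Rotation as R
import sys
s=telemetry.get_state();r=R.from_rotvec(s["tcp_rot"]);M=r.as_matrix()
print(s["t"],s["eef_pos"].round(4),"q",s["q"].round(3),"F",s["wrist_force"].round(2),s["gripper_width"])
tx=np.array([0,0,-1.]);ty=np.array([1.,0,0]);T=np.c_[tx,ty,np.cross(tx,ty)]
print("turn",(r.inv()*R.from_matrix(T)).as_rotvec().round(4))
if len(sys.argv)>3: print("shift",(M.T@(np.array(sys.argv[1:4],float)-s["eef_pos"])).round(4))
E
python3 st.py .501 -.055 .24
```

```text
0.7667 [ 0.3241 -0.3791  0.3034] q [-0.913 -0.073  1.972  0.     1.243 -0.244] F [0.15 0.71 0.06] 0.002235047559837121
turn [-6.696e-01 -5.000e-04  5.000e-04]
shift [ 0.0636 -0.0624 -0.3639]
```

Request:
play_rows([
  [-0.085,0,0,0.0,-0.008,-0.04,0],
  [-0.17,0,0,0.0,-0.016,-0.08,0],
  [-0.25,0,0,0.0,-0.024,-0.12,0],
  [-0.335,0,0,0.0,-0.032,-0.16,0],
  [-0.42,0,0,0.0,-0.039,-0.2,0],
  [-0.5,0,0,0,-0.047,-0.24,0],
  [-0.585,0,0,0,-0.054,-0.28,0],
  [-0.67,0,0,0,-0.06,-0.315,0],
])

```text
t: 1.43
eef_pos: [0.4736, -0.0948, 0.3037]
tcp_rot: [1.208, 1.21, -1.208]
wrist_force: [0.1, -0.3, -0.9]
gripper_width: 0.003
```

Request:
play_rows([
  [0,0,0,0,0,0,0],
  [0,0,0,0,0,0,0],
])

```text
t: 1.6
eef_pos: [0.4735, -0.0957, 0.3034]
tcp_rot: [1.208, 1.21, -1.21]
wrist_force: [0.6, -0.8, 0.5]
gripper_width: 0.001
```

```bash
python3 st.py .501 -.055 .24
```

```text
1.6 [ 0.4735 -0.0957  0.3034] q [-0.251 -0.104  2.001 -0.     1.246 -0.251] F [ 0.57 -0.81  0.5 ] 0.0007719368651726315
turn [0.0006 0.     0.0011]
shift [ 0.0634  0.0276 -0.0406]
```

Request:
play_rows([
  [0,0,0,0.03,0.01,-0.015,0],
  [0,0,0,0.06,0.02,-0.03,0],
  [0,0,0,0.09,0.0275,-0.04,0],
  [0,0,0,0.12,0.0275,-0.04,0],
  [0,0,0,0.12,0.0275,-0.04,0],
  [0,0,0,0.12,0.0275,-0.04,0],
])

```text
t: 2.1
eef_pos: [0.4988, -0.0583, 0.182]
tcp_rot: [1.21, 1.211, -1.217]
wrist_force: [0.6, 0.3, 0.7]
gripper_width: -0.002
```

```bash
python3 st.py .501 -.055 .105; python3 - <<'E'
from workcell import camera
import cv2
a=camera("scene");a=a[80:290,150:430,::-1];cv2.imwrite("pics/sc1.png",cv2.resize(a,None,fx=2.7,fy=2.7,interpolation=cv2.INTER_CUBIC))
cv2.imwrite("pics/wr1.png",camera("wrist")[:,:,::-1])
E
```

```text
2.1 [ 0.4988 -0.0583  0.182 ] q [-1.660e-01  5.200e-02  2.087e+00 -1.000e-03  1.008e+00 -1.610e-01] F [0.62 0.29 0.66] -0.002381630915987464
turn [-0.0048 -0.0004  0.0058]
shift [ 0.077   0.0027 -0.0033]
```

View pics/sc1.png

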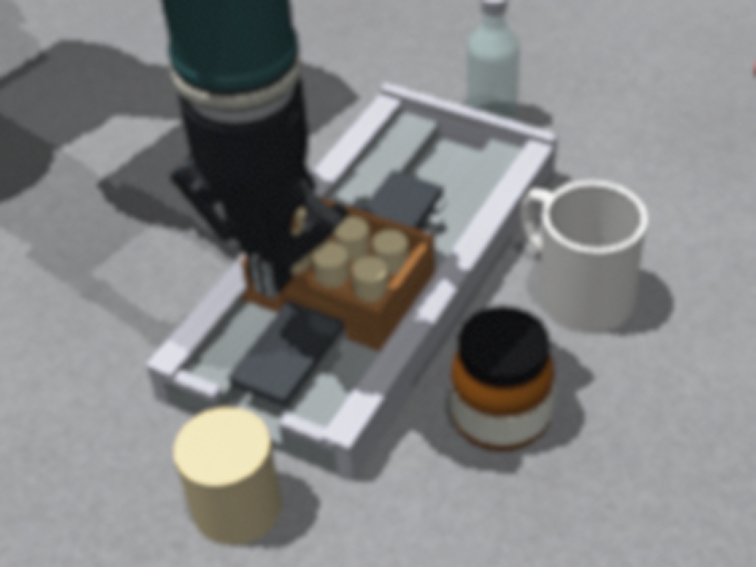

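View pics/wr1.png

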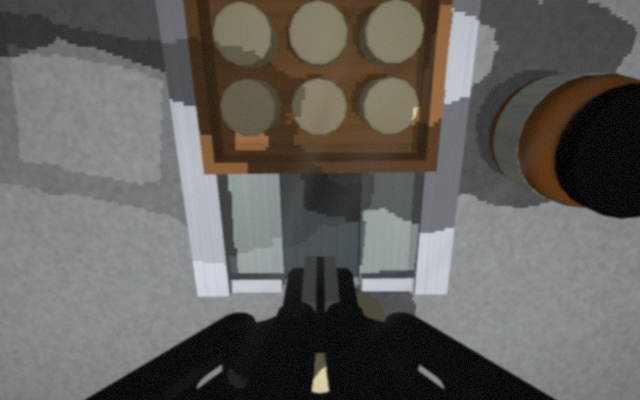

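The wrist view shows the shut fingers centred over the bar (u 282–361), with the tray's rear rim at v≈172. I'll cross-check these against the top view.

```bash
python3 - <<'E'
from h import *
print(ray("wrist",204,173,.076),ray("wrist",437,171,.076))
print("bar edges",ray("wrist",282,220,.046),ray("wrist",361,220,.046))
print("bar at tray", ray("wrist",282,180,.046),ray("wrist",361,180,.046))
E
python3 st.py .501 -.055 .105
```

```text
[ 0.44141603 -0.01993099  0.076     ] [ 0.5633034  -0.01947611  0.076     ]
bar edges [ 0.47775012 -0.05840123  0.046     ] [ 0.52818624 -0.05867106  0.046     ]
bar at tray [ 0.47877894 -0.03201272  0.046     ] [ 0.52732375 -0.03226123  0.046     ]
2.2 [ 0.5015 -0.0587  0.1855] q [-0.166  0.049  2.083 -0.     1.007 -0.161] F [-0.31 -1.38  0.4 ] -0.0038822946491497597
turn [-0.0048  0.0006 -0.0019]
shift [ 0.0805 -0.0007 -0.0037]
```

Request:
play_rows([
  [0,0,0,0.02,0,0,0],
  [0,0,0,0.04,0,0,0],
  [0,0,0,0.05,0,0,0],
  [0,0,0,0.058,0,0,0],
  [0,0,0,0.058,0,0,0],
  [0,0,0,0.058,0,0,0],
])

```text
t: 2.7
eef_pos: [0.5014, -0.0577, 0.1267]
tcp_rot: [1.212, 1.207, -1.211]
wrist_force: [0.4, -0.1, 0.1]
gripper_width: 0.002
```

```bash
python3 st.py .501 -.055 .105
```

```text
2.7 [ 0.5014 -0.0577  0.1267] q [-0.164  0.127  2.125 -0.     0.888 -0.16 ] F [ 0.43 -0.08  0.06] 0.002079442705200433
turn [-0.0034  0.0002 -0.001 ]
shift [ 0.0217 -0.0004 -0.0027]
```

Now I'll press down slowly.

Request:
play_rows([
  [0,0,0,0.003,0,0,0],
  [0,0,0,0.006,0,0,0],
  [0,0,0,0.009,0,0,0],
  [0,0,0,0.012,0,0,0],
  [0,0,0,0.012,0,0,0],
  [0,0,0,0.012,0,0,0],
])

```text
t: 3.2
eef_pos: [0.5017, -0.0575, 0.1145]
tcp_rot: [1.212, 1.207, -1.21]
wrist_force: [0.9, 0.6, 4.4]
gripper_width: 0.0
```

Request:
play_rows([
  [0,0,0,0.003,0,0,0],
  [0,0,0,0.006,0,0,0],
  [0,0,0,0.007,0,0,0],
  [0,0,0,0.007,0,0,0],
  [0,0,0,0.007,0,0,0],
])

```text
t: 3.62
eef_pos: [0.5017, -0.0575, 0.1077]
tcp_rot: [1.212, 1.206, -1.21]
wrist_force: [0.5, -0.9, 5.4]
gripper_width: -0.004
```

```bash
python3 st.py .501 -.055 .105
```

```text
3.6167 [ 0.5017 -0.0575  0.1077] q [-0.163  0.156  2.136  0.     0.848 -0.16 ] F [ 0.49 -0.89  5.44] -0.0037245864344368365
turn [-0.003   0.0003 -0.0016]
shift [ 0.0027 -0.0007 -0.0025]
```

Request:
play_rows([
  [0,0,0,0.001,0,0,0],
  [0,0,0,0.002,0,0,0],
  [0,0,0,0.003,0,0,0],
  [0,0,0,0.003,0,0,0],
  [0,0,0,0.003,0,0,0],
])

```text
t: 4.03
eef_pos: [0.5017, -0.0575, 0.1049]
tcp_rot: [1.212, 1.206, -1.21]
wrist_force: [-0.3, -0.6, 7.2]
gripper_width: -0.0
```

Request:
play_rows([
  [0,0,0,0.0005,0,0,0],
  [0,0,0,0.001,0,0,0],
  [0,0,0,0.001,0,0,0],
  [0,0,0,0.001,0,0,0],
])

```text
t: 4.37
eef_pos: [0.5018, -0.0575, 0.1045]
tcp_rot: [1.212, 1.207, -1.21]
wrist_force: [-2.2, -0.4, 12.5]
gripper_width: -0.0
```

```bash
python3 st.py .501 -.055 .105
```

```text
4.3667 [ 0.5018 -0.0575  0.1045] q [-0.163  0.161  2.137 -0.     0.842 -0.161] F [-2.18 -0.37 12.48] -8.861151441722236e-05
turn [-0.0029  0.0002 -0.0015]
shift [-0.0005 -0.0008 -0.0025]
```

The bar is at its hard stop: TCP z is 0.1045 and the downward force 12.5 N. Now I'll slide forward.

Request:
play_rows([
  [0,0,0,0,0,-0.004,0],
  [0,0,0,0,0,-0.008,0],
  [0,0,0,0,0,-0.012,0],
  [0,0,0,0,0,-0.016,0],
  [0,0,0,0,0,-0.02,0],
  [0,0,0,0,0,-0.024,0],
  [0,0,0,0,0,-0.028,0],
  [0,0,0,0,0,-0.032,0],
])

```text
t: 5.03
eef_pos: [0.5028, -0.0272, 0.1046]
tcp_rot: [1.209, 1.203, -1.209]
wrist_force: [0.3, -10.1, 8.6]
gripper_width: -0.002
```

Request:
play_rows([
  [0,0,0,0,0,-0.004,0],
  [0,0,0,0,0,-0.008,0],
  [0,0,0,0,0,-0.012,0],
  [0,0,0,0,0,-0.016,0],
  [0,0,0,0,0,-0.02,0],
])

```text
t: 5.45
eef_pos: [0.5028, -0.0073, 0.1046]
tcp_rot: [1.209, 1.203, -1.209]
wrist_force: [0.3, -9.4, 9.5]
gripper_width: -0.001
```

```bash
python3 st.py .501 -.055 .105;python3 - <<'E'
from workcell import camera
import cv2
a=camera("scene");a=a[80:290,150:430,::-1];cv2.imwrite("pics/sc2.png",cv2.resize(a,None,fx=2.7,fy=2.7,interpolation=cv2.INTER_CUBIC))
E
```

```text
5.45 [ 0.5028 -0.0073  0.1046] q [-0.062  0.156  2.143 -0.005  0.839 -0.057] F [ 0.28 -9.42  9.45] -0.0011366498644890205
turn [-0.0015  0.004  -0.0038]
shift [-0.0002 -0.0018  0.0477]
```

View pics/sc2.png

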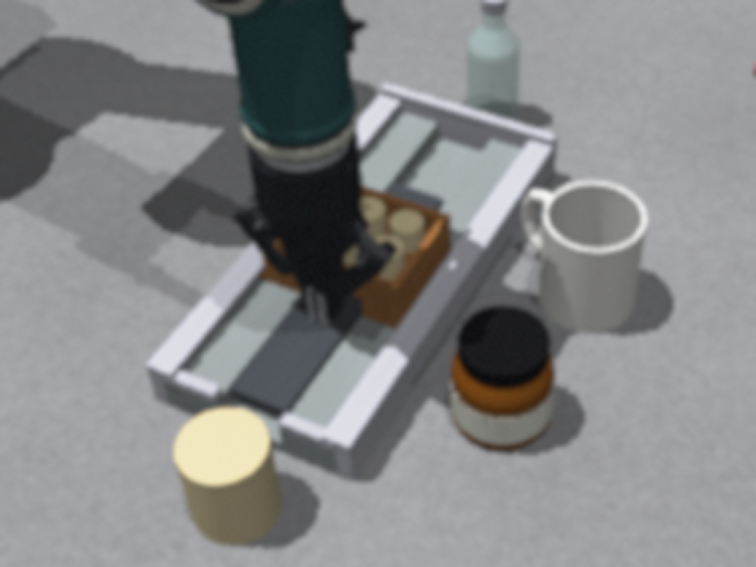

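The tray is moving and the bar is flush. I'll continue.

Request:
play_rows([
  [0,0,0,0.0005,0,-0.005,0],
  [0,0,0,0.0005,0,-0.01,0],
  [0,0,0,0.0005,0,-0.015,0],
  [0,0,0,0.0005,0,-0.02,0],
  [0,0,0,0.0005,0,-0.025,0],
  [0,0,0,0.0005,0,-0.03,0],
  [0,0,0,0.0005,0,-0.035,0],
  [0,0,0,0.0005,0,-0.04,0],
])

```text
t: 6.17
eef_pos: [0.5034, 0.0325, 0.1046]
tcp_rot: [1.209, 1.202, -1.209]
wrist_force: [0.1, -11.7, 11.9]
gripper_width: -0.001
```

Request:
play_rows([
  [0,0,0,0,0,-0.005,0],
  [0,0,0,0,0,-0.01,0],
  [0,0,0,0,0,-0.015,0],
  [0,0,0,0,0,-0.02,0],
  [0,0,0,0,0,-0.025,0],
  [0,0,0,0,0,-0.03,0],
  [0,0,0,0,0,-0.035,0],
  [0,0,0,0,0,-0.04,0],
])

```text
t: 6.83
eef_pos: [0.5034, 0.0725, 0.1046]
tcp_rot: [1.209, 1.202, -1.209]
wrist_force: [-0.1, -12.5, 12.3]
gripper_width: -0.001
```

```bash
python3 st.py .501 .12 .105;python3 - <<'E'
from workcell import camera
import cv2
a=camera("scene");a=a[80:290,150:430,::-1];cv2.imwrite("pics/sc3.png",cv2.resize(a,None,fx=2.7,fy=2.7,interpolation=cv2.INTER_CUBIC))
a=camera("wrist");cv2.imwrite("pics/wr3.png",a[:,:,::-1])
E
```

```text
6.8333 [0.5034 0.0725 0.1046] q [ 0.097  0.166  2.131 -0.006  0.841  0.102] F [ -0.08 -12.5   12.25] -0.0005634426190515294
turn [-0.0012  0.0043 -0.0041]
shift [-0.0006 -0.0025 -0.0475]
```

View pics/sc3.png

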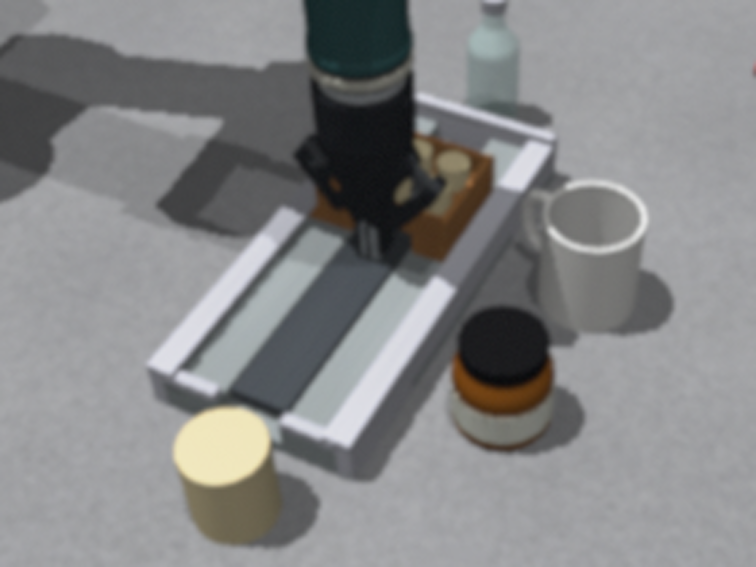

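View pics/wr3.png

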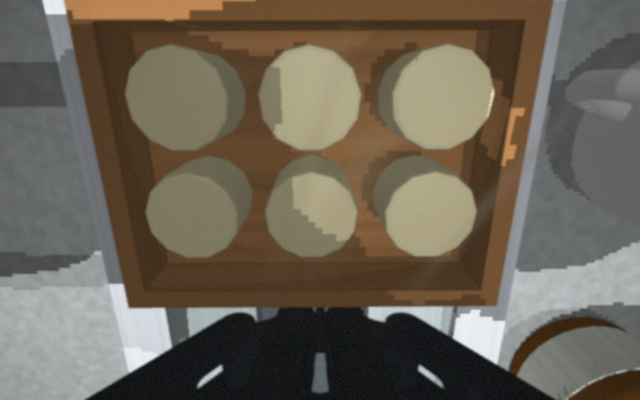

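```bash
python3 - <<'E'
from h import *
a,b=ray("wrist",131,305,.076),ray("wrist",496,303,.076);print(a,b,"tray origin lane x",(a[1]+b[1])/2+.045-.0605)
E
```

```text
[0.44157931 0.08734925 0.076     ] [0.56177615 0.08765639 0.076     ] tray origin lane x 0.07200282288057053
```

The tray origin is at about lane +72 mm, so 56 mm remain.

Request:
play_rows([
  [0,0,0,0,0,-0.005,0],
  [0,0,0,0,0,-0.01,0],
  [0,0,0,0,0,-0.015,0],
  [0,0,0,0,0,-0.02,0],
  [0,0,0,0,0,-0.025,0],
  [0,0,0,0,0,-0.03,0],
  [0,0,0,0,0,-0.035,0],
  [0,0,0,0,0,-0.04,0],
])

```text
t: 7.6
eef_pos: [0.5033, 0.1125, 0.1045]
tcp_rot: [1.209, 1.203, -1.21]
wrist_force: [0.0, -13.1, 13.0]
gripper_width: 0.001
```

Request:
play_rows([
  [0,0,0,0,0,-0.004,0],
  [0,0,0,0,0,-0.008,0],
  [0,0,0,0,0,-0.012,0],
  [0,0,0,0,0,-0.015,0],
  [0,0,0,0,0,-0.016,0],
  [0,0,0,0,0,-0.016,0],
])

```text
t: 8.1
eef_pos: [0.5032, 0.1288, 0.1045]
tcp_rot: [1.209, 1.204, -1.209]
wrist_force: [0.5, -11.3, 13.4]
gripper_width: 0.004
```

```bash
python3 st.py .501 .12 .105;python3 - <<'E'
from workcell import camera
import cv2
a=camera("wrist");cv2.imwrite("pics/wr4.png",a[:,:,::-1])
E
```

```text
8.1 [0.5032 0.1288 0.1045] q [ 0.205  0.185  2.108 -0.006  0.846  0.21 ] F [  0.49 -11.26  13.38] 0.004001839139037788
turn [-0.0011  0.0037 -0.0033]
shift [-0.0005 -0.0022  0.0088]
```

View pics/wr4.png

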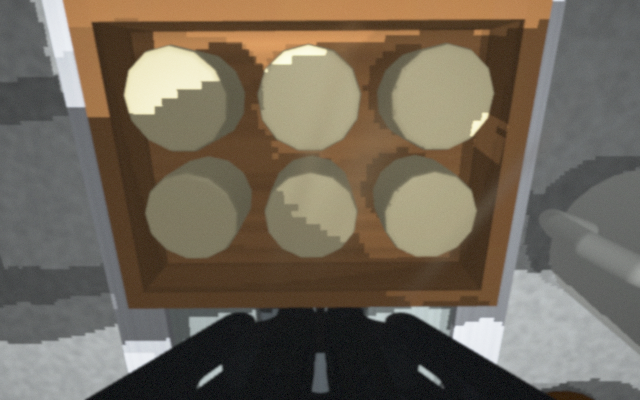

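The tray rim sits against the fingers as before (v≈305), so its origin is at about +128 mm. I'll back off with the bar held down, then lift.

Request:
play_rows([
  [0,0,0,0,0,0.004,0],
  [0,0,0,0,0,0.008,0],
  [0,0,0,0,0,0.012,0],
  [0,0,0,0,0,0.012,0],
])

```text
t: 8.48
eef_pos: [0.5034, 0.1197, 0.1045]
tcp_rot: [1.217, 1.206, -1.208]
wrist_force: [-0.3, 3.8, 10.5]
gripper_width: -0.002
```

Request:
play_rows([
  [0,0,0,-0.006,0,0,0],
  [0,0,0,-0.012,0,0,0],
  [0,0,0,-0.02,0,0,0],
  [0,0,0,-0.04,0,0,0],
  [0,0,0,-0.07,0,0,0],
  [0,0,0,-0.1,0,0,0],
  [0,0,0,-0.13,0,0,0],
  [0,0,0,-0.16,0,0,0],
])

```text
t: 9.15
eef_pos: [0.5001, 0.1182, 0.2629]
tcp_rot: [1.209, 1.209, -1.214]
wrist_force: [0.0, 0.0, -0.2]
gripper_width: 0.003
```

Request:
play_rows([
  [0,0,0,-0.03,0,0.04,0],
  [0,0,0,-0.03,0,0.08,0],
  [0,0,0,-0.03,0,0.12,0],
  [0,0,0,-0.03,0,0.16,0],
  [0,0,0,-0.03,0,0.2,0],
  [0,0,0,-0.03,0,0.24,0],
  [0,0,0,-0.03,0,0.24,0],
  [0,0,0,-0.03,0,0.24,0],
])

```text
t: 9.82
eef_pos: [0.4996, -0.1233, 0.2915]
tcp_rot: [1.214, 1.208, -1.216]
wrist_force: [-0.1, 0.4, -0.3]
gripper_width: -0.0
```

```bash
python3 st.py .501 .12 .105;python3 - <<'E'
from workcell import camera
import cv2
a=camera("scene")[80:290,150:430,::-1];cv2.imwrite("pics/sc5.png",cv2.resize(a,None,fx=2.7,fy=2.7,interpolation=cv2.INTER_CUBIC))
a=camera("top")[140:290,195:435,::-1];cv2.imwrite("pics/top5.png",cv2.resize(a,None,fx=3.3,fy=3.3,interpolation=cv2.INTER_CUBIC))
E
```

```text
9.8167 [ 0.4996 -0.1233  0.2915] q [-0.29  -0.032  1.955 -0.     1.221 -0.283] F [-0.09  0.38 -0.25] -0.00015382234607710376
turn [-0.0077 -0.0007  0.0025]
shift [ 0.1867  0.     -0.2432]
```

View pics/sc5.png

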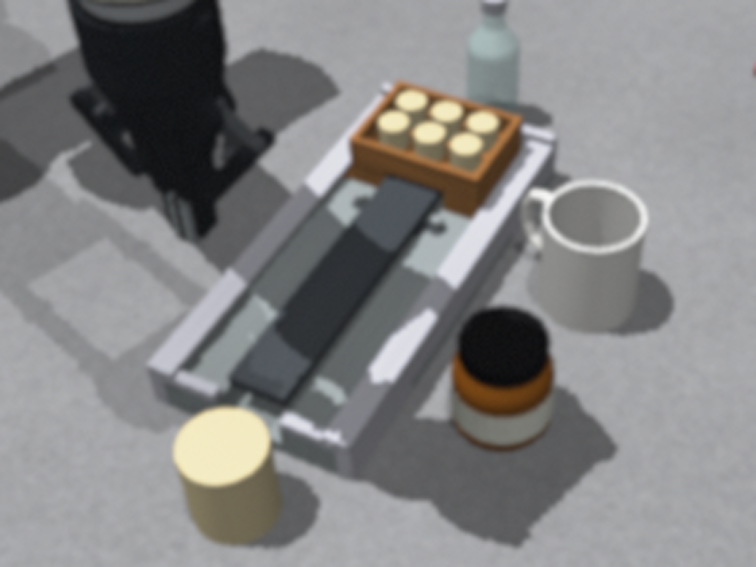

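View pics/top5.png

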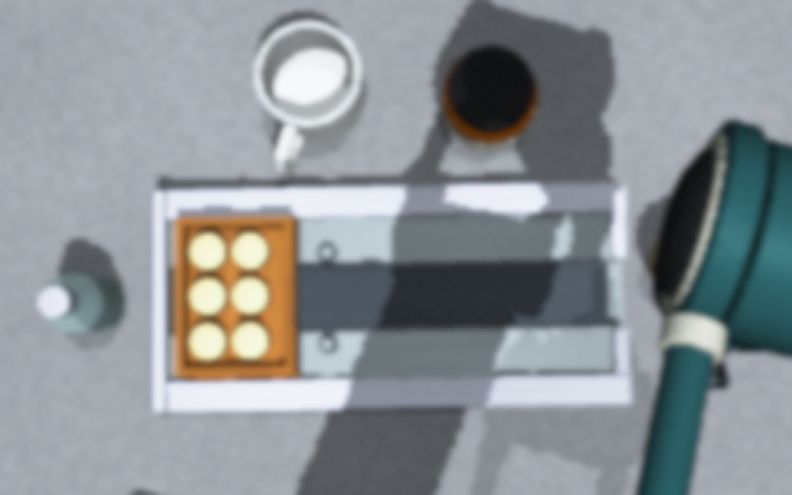

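The tray is past the pins, which stand clear behind it at (326,252) and (328,343). The bar is raised and the bystanders haven't moved. I'll do one numeric check and hand in.

```bash
python3 - <<'E'
from h import *
from workcell import job
P=lambda x,y,z:ray("top",195+(x-1)/3.3,140+(y-1)/3.3,z)
x=(P(177,296,.076)[1]+P(297,296,.076)[1])/2-.0605
print("tray lane x",x)
if x>.115: print(job.hand_in())
E
```

```text
tray lane x 0.1257495511191909
the job is handed in; nothing more can be done
None
```

I pressed the release bar to its hard stop with the closed fingertips. With the bar held down I pushed the tray along the lane, backed the fingers off, then lifted so the pins sprang up behind it. The job is handed in.

- **Bar hold:** the fingertips stayed at the hard-stop height, with 8.6 to 13.4 N of upward force at the wrist at each reading during the push.
- **Tray position:** the last top view puts the tray's origin at about lane x = +126 mm, against the 108 mm required. The finger position at the end of the push gave about +128 mm.
- **Final state:** the last scene and top pictures show the bar raised and both pins standing free behind the tray. By eye the mug, jar and bottle are undisturbed. The candle is hidden by the arm in the top view but looks undisturbed in the scene view.
- **Arm:** it is clear of everything, with wrist force near zero. The clock read about 10 s at hand-in.
- **Disagreement:** lane direction came out at 89.9° from the bar and about 90.5° from the walls. That was too small to affect the push, and no check failed.

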